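Open one drive bay of a desktop computer

TASK

The computer lying on the bench has two drive bays; open the one whose hatch has the orange handle: lift that hatch up out of its recess, slide it along between its rails until the bay is fully uncovered, set it down flat on the deck there and let go. Leave the hatch with the black handle closed in its recess.

Things in the scene. Friction and masses are not known exactly. Their poses are not given: they have to be found in the camera images.
- computer: Beige case fixed flat on the bench, 264 (x) x 280 (y) mm; origin: centre of underside. Its deck, at z = 80 mm, has two lanes along y, centred on x = -63 and +63 mm, each with a recess 12 mm deep, 104 (x) x 108 (y) mm, that holds a hatch. Lane x = -63: recess centre y = -60, hatch opens to +y, parks at about y = +60. Lane x = +63: recess centre y = +60, opens to -y, parks at about y = -60.
- deck (a point): Centre of the deck, axes as the computer's. Each lane has aluminium rails 106 mm apart inside, 29 mm high, with inward lips: undersides 24 mm above the deck, 82 mm open between. A seated hatch must rise 12 mm to clear its recess and meets the lips at 28 mm: lift it about 19 mm, slide it straight along y. The bay mouth spans 18 to 102 mm from y = 0. Stops 12 high end the lanes at y = +-131.
- orange_hatch: Loose aluminium hatch of a drive bay, 0.2 to 0.45 kg: plate 96 (x) x 100 (y) x 8 mm; origin: centre of its underside, z up. Orange handle: level bar over the centre, 64 mm long in x, 14 thick in y, 36 to 54 mm above the origin, on two posts. Grip it from above, fingers closing along y. Starts in either lane's recess, origin 12 mm below the deck, axes as the computer's.
- black_hatch: The same hatch with a black handle, closing the other drive bay, in the other lane's recess. It stays closed.

How it is judged (in metres and radians):
On the way:
1. the orange-handled hatch is lifted out of its recess, its underside above the deck (z of orange_hatch in the frame of computer above 0.0815 m), for 0.1 s.
At the end, for the whole second after the job is handed in: The orange-handled hatch lies flat and still on its own lane's deck (underside within 4 mm of it), its centre 32 mm or more past the computer's middle line (y = 0), away from its recess, so the bay mouth is uncovered. The black-handled hatch is within 15 mm of its start (((x of orange_hatch in the frame of computer between -0.081 and -0.045 m and y of orange_hatch in the frame of computer between 0.032 and 0.09 m) or (x of orange_hatch in the frame of computer between 0.045 and 0.081 m and y of orange_hatch in the frame of computer between -0.09 and -0.032 m)) and z of orange_hatch in the frame of computer between 0.077 and 0.084 m and angle between orange_hatch's own z axis and vertical below 0.08 rad and linear speed of orange_hatch below 0.02 m/s and distance of black_hatch from where it was at the start of the episode below 0.015 m); the robot touches nothing.
It fails at once if the black-handled hatch is shifted by 15 mm or more, that is, taken out of its recess (distance of black_hatch from where it was at the start of the episode above 0.015 m).
It also fails if it takes over 32 s, if anything falls off the work surface, if the arm or the gripper's body presses on something with over 40 N, if the wrist force passes 120 N, or if a joint passes its speed limit or range.

ROBOT

A 6-joint arm with a two-finger parallel gripper is mounted at the origin on the work surface. World frame = base frame: x ahead of the robot, y to its left, z up, the work surface at z = 0. Lengths are in mm, angles in rad, forces in N, time in s.
With the tool pointing down it reaches from about 275 to 850 mm from the base axis. Payload 19 kg.
Tool frame: the origin (TCP) lies on the mounting face of the last link; the fingertips stand 173 mm ahead of it and the grasp point (between the pads) lies 155 mm ahead of it; z points along the fingers, y is the line along which they close (so a half turn about z gives the same grasp; the last joint's range is limited). The gripper opens to 85 mm and grips with 20 to 120 N. Pads are 22 mm wide; open, the fingers measure 114 mm over their backs; the gripper's body (76 mm by 85 mm) begins 54 mm behind the grasp point. The pads swing forward as they close: fully open they stand 13 mm farther back than shut.
Start: joints at [-1.26, 0.15, 1.437, -0, 1.554, -0.134], TCP at [247.386, -519.049, 404.667] pointing down, gripper open.
Joint ranges: [-2.8, 2.8], [-0.68, 2.1], [0.12, 2.68], [-1.39, 4.53], [0.16, 2.79], [-2.81, 2.81]. Speed limits (rad/s): [1.89, 1.89, 2.22, 3.01, 3.01, 3.01].

INTERFACE

Orientations are given as a rotation vector (axis times angle).
In Python, from plant import sensors, cams, job gives the robot as it stands.
- The arm moves only by the tool drive_tool, never from a script. Its argument "targets" is a list that holds one entry, the list of rows, each a list of 7 numbers: the turn, a rotation vector about the tool's x, y, z in rad, then the shift along the tool's x, y, z in cm, then the finger opening in cm, from 0 to 8.54. A call has 1 to 12 rows; each row shifts and turns the commanded pose from where the row before left it, along the tool's axes as they then stand; what a row does not reach is not made up. A row lasts 1/8 s, in which the tool goes at most 62.5 mm and 10.7 degrees, less where a joint would pass 70% of its speed; a pose out of reach is approached as far as the arm can. A call is refused whole if a number of a shift passes 6.25 or a number of a turn 0.188, either way. A call with a gripper value outside its range is refused whole. The fingers move at their own pace and stop on an object; "newtons" is the grip in N (left out, the last holds). Time passes only in rows, so rows that do not move let the fingers close. It gives the time, the measured TCP pose, the force, the opening and the grip force at its end, in the units of the state.
- sensors.observe(): the state, without advancing time (a new reading comes with each control period).
- cams.capture(name): name is "scene" or "top" or "wrist"; returns (picture, depth): 420x560x3 uint8, red, green, blue; 420x560 float32, mm along the optical axis (not along the pixel's ray), 0 where there is no reading.
- cams.get_calibration(name): a dict with "fx", "fy", "cx", "cy" (pixels), "D" ([k1, k2, p1, p2, k3] as OpenCV has them; the pictures are not rectified), "origin" and "attitude" of the camera in the world; the wrist camera has in their place "T_tool_cam" (4x4, takes a point from camera to tool coordinates, whose origin is the TCP and whose axes are the flange's). Camera axes: x right, y down, z forward; pixel columns grow to the right and rows downward; lengths in mm; the calibration is good to about 2 mm. A picture is of the moment at which its call begins: read the wrist's pose just before it. get_calibration takes no time and is no camera call.
- job.job_done(): hands the job in; it is judged then, once.
The state is a dict: "clock": time; "qpos": joint angles; "qd": joint speeds; "joint_efforts": joint torques, N m; "ee_pos": TCP position; "eef_rot": TCP orientation; "contact_force": force on the tool from outside, world axes, zero at the start; "torque": the same for the moment, N m; "opening": finger opening in mm; "grasp_force": force on a finger pad.
Only numpy, scipy, OpenCV 4.12 (cv2) and the standard library are available. Lean on these libraries where they do the work, as an engineer would, in place of code of your own. Each camera call takes 0.05 s, during which the arm holds its last target. There are 200 camera calls.

## Working session

There is one attempt and no reset: what is moved stays moved. The work goes in short steps, Python scripts to look and compute and a tool call to move; the robot and the scene stay as the last step left them, time stands still between calls to the robot, and variables do not carry over. Pictures are saved under pics/ and viewed, at most 10 in all, crops included, and the job is handed in when it is done.

Besides the shell and the picture viewer there is one more tool, called after ">>>" as name(argument=value, ...) on one line, values as JSON. drive_tool: Moves the arm, as the interface text tells. Its arguments: {"type":"object","properties":{"targets":{"type":"array"},"newtons":{"type":"number"}},"required":["targets"]}

```bash
ls; mkdir -p pics; python3 - <<'E'
from plant import sensors,cams
import cv2,numpy as np
s=sensors.observe();print(s)
for n in("top","scene"):
    p,d=cams.capture(n);cv2.imwrite(f"pics/{n}0.png",p[:,:,::-1]);np.save(f"{n}.npy",d);print(cams.get_calibration(n))
print(cams.get_calibration("wrist"))
E
```

```text
pics
{'clock': 0.0, 'qpos': array([-1.26001207e+00,  1.50976682e-01,  1.43803336e+00,  3.87503414e-06,
        1.55381121e+00, -1.34005570e-01]), 'qd': array([ 0.00127123,  0.00012253,  0.00027112,  0.00019389,  0.0003326 ,
       -0.00021707]), 'joint_efforts': array([-3.37539394e-03, -7.13063622e+01, -5.70871246e+01, -5.34138853e-04,
        8.86119000e-03, -1.10409840e-05]), 'ee_pos': array([ 247.37101152, -519.02248964,  404.0794847 ]), 'eef_rot': array([-3.06302757e+00, -6.92658991e-01,  1.64231973e-04]), 'contact_force': array([ 0.2938838 , -0.10696093,  0.56402982]), 'torque': array([-0.04496319, -0.04600458, -0.00019131]), 'grasp_force': 0.0, 'opening': 85.48928473107976}
{'fx': 428.4047134396338, 'fy': 428.4047134396338, 'cx': 285.1796117769979, 'cy': 208.31204728959244, 'D': array([0.01331017, 0.        , 0.        , 0.        , 0.        ]), 'origin': array([466.38812679,  52.97156394, 733.24938347]), 'attitude': array([-2.15906519,  2.19923601, -0.12260723])}
{'fx': 518.6751630056766, 'fy': 518.6751630056766, 'cx': 277.54362676901565, 'cy': 218.11567879084635, 'D': array([0.06865116, 0.        , 0.        , 0.        , 0.        ]), 'origin': array([813.62170367, 482.02798701, 648.51785219]), 'attitude': array([-0.7101386 , -2.68719522,  1.00887363])}
{'fx': 325.46944159349374, 'fy': 325.46944159349374, 'cx': 281.67086002484365, 'cy': 209.2805872219753, 'D': array([-0.03619892,  0.        ,  0.        ,  0.        ,  0.        ]), 'T_tool_cam': array([[ 5.92488396e-05, -9.52738969e-01, -3.03790146e-01,
         7.76646725e+01],
       [ 9.99999769e-01,  2.62373707e-04, -6.27817696e-04,
        -5.69841413e-02],
       [ 6.77852931e-04, -3.03790038e-01,  9.52738764e-01,
         2.96719306e+01],
       [ 0.00000000e+00,  0.00000000e+00,  0.00000000e+00,
         1.00000000e+00]])}
```

View pics/top0.png

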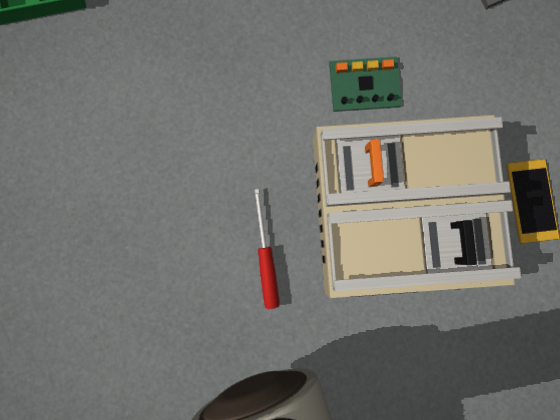

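The top view shows the case at right: orange handle at about (376,162), black handle at about (463,243), and lanes running along the image columns. The orange hatch opens to the image right.

```bash
cat > h.py <<'E'
import numpy as np,cv2
from scipy.spatial.transform import Rotation as R
def rays(uv,c):
    K=np.array([[c['fx'],0,c['cx']],[0,c['fy'],c['cy']],[0,0,1]])
    p=cv2.undistortPoints(np.float64(uv).reshape(-1,1,2),K,c['D']).reshape(-1,2)
    return np.c_[p,np.ones(len(p))]
def pose(c,s=None):
    if 'origin' in c: return R.from_rotvec(c['attitude']).as_matrix(),np.array(c['origin'])
    T=c['T_tool_cam'];Rt=R.from_rotvec(s['eef_rot']).as_matrix()
    return Rt@T[:3,:3],Rt@T[:3,3]+s['ee_pos']
def plane(uv,c,z,s=None):
    Rc,o=pose(c,s);d=rays(uv,c)@Rc.T
    return o+d*((z-o[2])/d[:,2])[:,None]
def pts(mask,depth,c,s=None):
    v,u=np.nonzero(mask&(depth>0));Rc,o=pose(c,s)
    return (rays(np.c_[u,v],c)*depth[v,u][:,None])@Rc.T+o
E
python3 - <<'E'
from h import *
from plant import cams
np.set_printoptions(precision=1,suppress=True)
for n in("top","scene"):
    c=cams.get_calibration(n);im=cv2.imread(f"pics/{n}0.png");d=np.load(n+".npy")
    hsv=cv2.cvtColor(im,cv2.COLOR_BGR2HSV);H,S,V=cv2.split(hsv)
    P=pts(np.ones_like(d,bool),d,c)
    full=np.full(d.shape+(3,),np.nan);full[d>0]=P
    Z=full[...,2]
    for nm,m in(("orange",(H<14)&(S>180)&(V>100)),("black",(V<50))):
        m=m&(Z>112)&(Z<132)&(full[...,0]>200)
        k,l,st,ce=cv2.connectedComponentsWithStats(m.astype(np.uint8))
        for i in range(1,k):
            if st[i,4]<60: continue
            Q=full[l==i]; v,u=np.nonzero(l==i)
            W=plane(np.c_[u,v],c,122)[:,:2]
            r=cv2.minAreaRect(np.float32(W))
            print(n,nm,st[i],"z",np.median(Q[:,2]),"med",np.median(Q,0),"rect",r)
    m=(H>10)&(H<32)&(S>40)&(abs(Z-80)<6)
    print(n,"deck z",np.median(Z[m]))
    m=(abs(Z-109)<6)&(S<40)&(full[...,0]>300)&(np.isfinite(Z))
    k,l,st,ce=cv2.connectedComponentsWithStats(m.astype(np.uint8))
    for i in range(1,k):
        if st[i,4]<300: continue
        v,u=np.nonzero(l==i);W=plane(np.c_[u,v],c,109)[:,:2]
        print(n,"rail",st[i],np.median(Z[l==i]),cv2.minAreaRect(np.float32(W)))
E
```

```text
top orange [370 140  13  44 421] z 121.42765220885735 med [592.6 -90.3 121.4] rect ((591.934326171875, -90.22167205810547), (63.650482177734375, 14.640347480773926), 2.687617540359497)
top black [460 220  16  45 518] z 121.33483623725436 med [ 472.5 -217.4  121.3] rect ((472.3908996582031, -216.86865234375), (62.708343505859375, 17.58478355407715), 2.7813403606414795)
top deck z 79.77509502754395
top rail [ 322  117  181   24 1984] 108.78649572721872 ((643.721923828125, -149.8485870361328), (17.508546829223633, 270.8829345703125), 2.98917818069458)
top rail [ 327  182  184   23 2022] 108.68975023205348 ((545.9857177734375, -154.6329803466797), (16.651493072509766, 270.3465881347656), 2.9373586177825928)
top rail [ 329  201  184   23 2005] 108.80753237546105 ((518.3335571289062, -156.16668701171875), (16.21807861328125, 270.6103210449219), 2.9247944355010986)
top rail [ 334  267  187   25 2110] 108.73211841948086 ((421.0301208496094, -161.04617309570312), (16.278230667114258, 270.399169921875), 2.9749629497528076)
scene orange [196 139  40  22 238] z 120.21956682022477 med [595.2 -87.
[... 453 characters left out ...]
13784790039), 4.089958190917969)
scene deck z 79.23247341250419
scene rail [ 230   60  110   84 1241] 108.17016757658587 ((459.0775451660156, -154.3195037841797), (91.92501068115234, 271.97906494140625), 3.1409356594085693)
scene rail [ 200   76   89   92 1186] 108.0608085504847 ((520.7003784179688, -151.30833435058594), (20.202245712280273, 272.5172424316406), 2.581360101699829)
scene rail [ 185   80   89   95 1210] 108.03721217027913 ((548.1807250976562, -150.16587829589844), (19.701425552368164, 274.3835754394531), 2.9678030014038086)
scene rail [ 134   98   83  102 1316] 108.03543255797462 ((645.5079956054688, -144.83056640625), (18.875110626220703, 272.3755187988281), 3.065873384475708)
```

View pics/scene0.png

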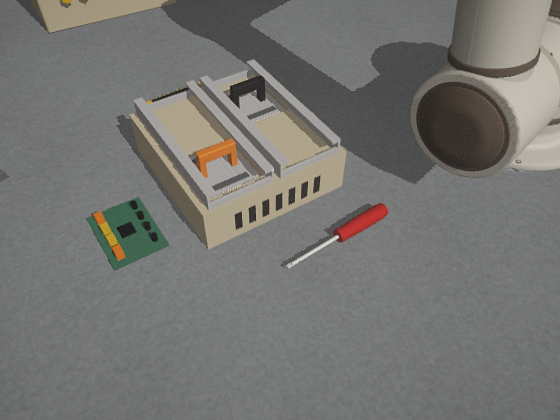

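Both views agree on the handles. The distance between them is 174 mm, as the dimensions require, the tops are at z≈122 and the rail yaw is about 2.96°. The scene view shows the orange hatch near the slotted front, around (216,155), with its lane free behind it. I'll move over it now.

>>> drive_tool(targets=[[[0, 0, 0.131, 0, 0, 0, 8.5], [0, 0, 0.131, 0, 0, 0, 8.5], [0, 0, 0.131, 0, 0, 0, 8.5], [0, 0, 0, 3.3, -3.7, 0.5, 8.5], [0, 0, 0, 3.3, -3.7, 0.5, 8.5], [0, 0, 0, 3.3, -3.7, 0.5, 8.5], [0, 0, 0, 3.3, -3.7, 0.5, 8.5], [0, 0, 0, 3.3, -3.7, 0.5, 8.5], [0, 0, 0, 3.3, -3.7, 0.5, 8.5], [0, 0, 0, 3.3, -3.7, 0.5, 8.5], [0, 0, 0, 3.3, -3.7, 0.5, 8.5], [0, 0, 0, 3.3, -3.7, 0.5, 8.5]]])

```text
clock: 1.6
ee_pos: [527.5, -169.6, 359.3]
eef_rot: [-3.14, -0.081, 0.0]
contact_force: [0.3, -0.3, 0.0]
opening: 85.3
grasp_force: 0.0
```

>>> drive_tool(targets=[[[0, 0, 0, 3.3, -3.8, 0.5, 8.5], [0, 0, 0, 3.3, -3.8, 0.5, 8.5], [0, 0, 0, 0, 0, 0, 8.5], [0, 0, 0, 0, 0, 0, 8.5]]])

```text
clock: 2.1
ee_pos: [588.6, -91.9, 349.4]
eef_rot: [-3.14, -0.082, 0.001]
contact_force: [-0.8, 0.3, 0.0]
opening: 84.8
grasp_force: 0.0
```

```bash
cat > look.py <<'E'
from h import *
from plant import cams,sensors
import sys
np.set_printoptions(precision=2,suppress=True)
s=sensors.observe();im,d=cams.capture("wrist");c=cams.get_calibration("wrist")
im=im[:,:,::-1].copy();cv2.imwrite(f"pics/{sys.argv[1]}.png",im)
zt=float(sys.argv[2]) if len(sys.argv)>2 else 122
H,S,V=cv2.split(cv2.cvtColor(im,cv2.COLOR_BGR2HSV))
full=np.full(d.shape+(3,),np.nan);full[d>0]=pts(np.ones_like(d,bool),d,c,s);Z=full[...,2]
Rt=R.from_rotvec(s['eef_rot']).as_matrix();print("tcp",s['ee_pos'],"yaw y",np.degrees(np.arctan2(Rt[1,1],Rt[0,1])),"z",Rt[:,2])
m=(H<14)&(S>150)&(V>80)&(abs(Z-zt)<5)
v,u=np.nonzero(m);W=plane(np.c_[u,v],c,zt,s);r=cv2.minAreaRect(np.float32(W[:,:2]));print("orange",m.sum(),np.median(Z[m]),r)
print("to go in tool mm",Rt.T@(np.array([*r[0],zt-9])-s['ee_pos']-155*Rt[:,2]))
m=(abs(Z-109)<5)&(S<40)
k,l,st,ce=cv2.connectedComponentsWithStats(m.astype(np.uint8))
for i in range(1,k):
    if st[i,4]>400:
        v,u=np.nonzero(l==i);print("rail",st[i],cv2.minAreaRect(np.float32(plane(np.c_[u,v],c,109,s)[:,:2])))
E
python3 look.py w1
```

```text
tcp [588.55 -91.92 349.35] yaw y -87.00533575901291 z [-0.  0. -1.]
orange 205 122.30937800474612 ((593.144775390625, -91.89013671875), (64.08919525146484, 13.156034469604492), 2.474001169204712)
to go in tool mm [ 4.79  0.22 81.35]
rail [  164   135   396    28 10155] ((642.92236328125, -143.85629272460938), (16.948652267456055, 260.21258544921875), 2.996612310409546)
rail [ 187  271  191   23 4225] ((542.6921997070312, -94.38031768798828), (18.382238388061523, 138.17286682128906), 3.0418429374694824)
rail [ 397  270  148   23 2954] ((550.1886596679688, -233.6394805908203), (18.504825592041016, 111.79818725585938), 2.49765944480896)
rail [ 184  301  197   24 4244] ((516.2343139648438, -95.84471893310547), (20.901599884033203, 151.3775634765625), 3.0456457138061523)
rail [ 430  300  105   24 2009] ((523.7843017578125, -249.20919799804688), (20.35147476196289, 82.99541473388672), 3.203157663345337)
rail [440 398  41  20 623] ((426.29266357421875, -257.74267578125), (22.123769760131836, 36.107723236083984), 3.0716428756713867)
```

View pics/w1.png

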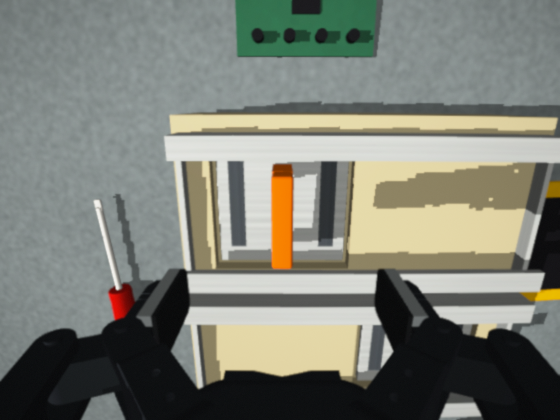

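The wrist view shows the orange bar at about (283,217), centred between its rails and square to the fingers. I'm descending and gripping.

>>> drive_tool(targets=[[[0, 0, 0, 0.45, 0, 2, 6], [0, 0, 0, 0, 0, 2, 6], [0, 0, 0, 0, 0, 2, 6], [0, 0, 0, 0, 0, 1.2, 6], [0, 0, 0, 0, 0, 0.8, 6], [0, 0, 0, 0, 0, 0, 6], [0, 0, 0, 0, 0, 0, 0], [0, 0, 0, 0, 0, 0, 0], [0, 0, 0, 0, 0, 0, 0], [0, 0, 0, 0, 0, 0, 0], [0, 0, 0, 0, 0, 0, 0], [0, 0, 0, 0, 0, 0, 0]]], newtons=60)

```text
clock: 3.65
ee_pos: [593.3, -91.6, 270.3]
eef_rot: [3.14, 0.081, 0.001]
contact_force: [-1.2, -0.4, 5.5]
opening: 12.7
grasp_force: 59.9
```

>>> drive_tool(targets=[[[0, 0, 0, 0, 0, -0.5, 0], [0, 0, 0, 0, 0, -0.5, 0], [0, 0, 0, 0, 0, -0.5, 0], [0, 0, 0, 0, 0, -0.5, 0], [0, 0, 0, 0, 0, 0, 0], [0, 0, 0, 0, 0, 0, 0]]])

```text
clock: 4.4
ee_pos: [593.2, -91.5, 289.5]
eef_rot: [-3.14, -0.081, 0.0]
contact_force: [-0.1, -0.1, -2.8]
opening: 13.0
grasp_force: 58.6
```

```bash
python3 look.py w2 142; python3 -c "
from plant import sensors;s=sensors.observe();print(s['contact_force'],s['torque'],s['opening'],s['grasp_force'])"
```

```text
tcp [593.18 -91.55 289.55] yaw y -87.0300999593165 z [-0.  0. -1.]
orange 2216 142.12490401094752 ((593.6826782226562, -91.40031433105469), (64.62903594970703, 13.638679504394531), 3.0105018615722656)
to go in tool mm [ 0.54 -0.1   1.54]
rail [  121   155   439    37 15540] ((641.8890991210938, -119.43863677978516), (17.318269729614258, 211.4344024658203), 2.8827736377716064)
rail [ 423  326  137   31 3294] ((549.480712890625, -215.20619201660156), (20.33378791809082, 84.85940551757812), 3.0330817699432373)
rail [ 482  362   78   30 1584] ((524.072021484375, -240.31765747070312), (22.4205265045166, 54.790077209472656), 0.969434916973114)
[ 0.36255799 -0.03121648 -3.66257282] [ 0.02059831  0.0079501  -0.02608124] 12.67695909152019 58.61567258834839
```

View pics/w2.png

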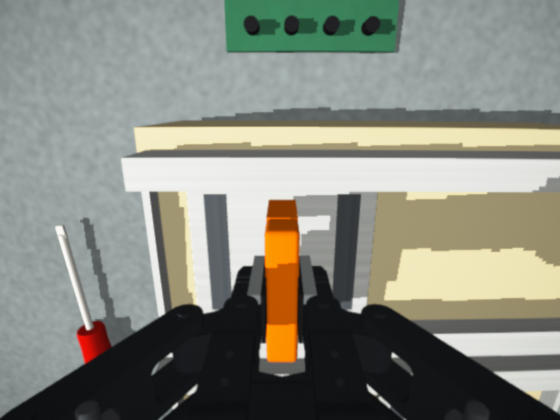

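The bar is held between the fingers at about (283,280). The hatch is up about 20 mm, with the bar top at z≈142, and it reads about 3 N of weight. Next I slide 12 cm along tool y.

>>> drive_tool(targets=[[[0, 0, 0, -0.05, 0.6, 0, 0], [0, 0, 0, -0.05, 1.2, 0, 0], [0, 0, 0, 0, 1.5, 0, 0], [0, 0, 0, 0, 1.5, 0, 0], [0, 0, 0, 0, 1.5, 0, 0], [0, 0, 0, 0, 1.5, 0, 0], [0, 0, 0, 0, 1.5, 0, 0], [0, 0, 0, 0, 1.2, 0, 0], [0, 0, 0, 0, 1.0, 0, 0], [0, 0, 0, 0, 0.5, 0, 0], [0, 0, 0, 0, 0, 0, 0], [0, 0, 0, 0, 0, 0, 0]]])

```text
clock: 5.95
ee_pos: [598.4, -211.1, 289.7]
eef_rot: [-3.14, -0.082, 0.0]
contact_force: [0.1, 0.4, -2.9]
opening: 13.0
grasp_force: 58.6
```

>>> drive_tool(targets=[[[0, 0, 0, 0, 0, 0.3, 0], [0, 0, 0, 0, 0, 0.25, 0], [0, 0, 0, 0, 0, 0.1, 0], [0, 0, 0, 0, 0, 0, 0], [0, 0, 0, 0, 0, 0, 0]]])

```text
clock: 6.58
ee_pos: [598.4, -211.5, 283.3]
eef_rot: [-3.14, -0.081, -0.0]
contact_force: [-0.3, -0.1, -3.9]
opening: 12.8
grasp_force: 58.6
```

>>> drive_tool(targets=[[[0, 0, 0, 0, 0, 0.06, 0], [0, 0, 0, 0, 0, 0.04, 0], [0, 0, 0, 0, 0, 0, 0], [0, 0, 0, 0, 0, 0, 0]]])

```text
clock: 7.08
ee_pos: [598.4, -211.4, 282.3]
eef_rot: [-3.14, -0.081, -0.0]
contact_force: [-0.9, 0.7, -0.1]
opening: 13.1
grasp_force: 59.0
```

The wrist force went to zero, so the hatch is resting on the deck. Releasing.

>>> drive_tool(targets=[[[0, 0, 0, 0, 0, 0, 5], [0, 0, 0, 0, 0, 0, 5], [0, 0, 0, 0, 0, 0, 5], [0, 0, 0, 0, 0, 0, 5], [0, 0, 0, 0, 0, -1, 5], [0, 0, 0, 0, 0, -2, 5], [0, 0, 0, 0, 0, -3, 5], [0, 0, 0, 0, 0, -3, 5], [0, 0, 0, 0, 0, -2, 5], [0, 0, 0, 0, 0, 0, 5], [0, 0, 0, 0, 0, 0, 5]]])

```text
clock: 8.45
ee_pos: [598.3, -211.4, 391.5]
eef_rot: [-3.14, -0.081, 0.001]
contact_force: [-0.1, 0.4, -0.5]
opening: 49.8
grasp_force: 0.0
```

```bash
python3 look.py w3 134
```

```text
tcp [ 598.34 -211.43  391.51] yaw y -87.03227624914135 z [-0.  0. -1.]
orange 72 134.2170716204833 ((600.3126220703125, -216.9674530029297), (63.42116928100586, 11.163920402526855), 13.862834930419922)
to go in tool mm [  1.87   5.76 111.51]
rail [  31  135  350   23 7556] ((643.350341796875, -148.57272338867188), (16.684139251708984, 271.8622741699219), 2.9800355434417725)
rail [  57  250  314   21 5501] ((545.6695556640625, -153.5277557373047), (18.584579467773438, 271.72381591796875), 2.944986581802368)
rail [  64  278  129   20 2377] ((514.4242553710938, -77.88197326660156), (19.476896286010742, 117.1904525756836), 3.6040589809417725)
rail [ 230  279  104   20 1971] ((521.3158569335938, -214.953857421875), (19.30755615234375, 92.28349304199219), 3.0316336154937744)
rail [221 367 123  11 495] ((427.44659423828125, -220.3090362548828), (12.785045623779297, 119.47000122070312), 3.06107497215271)
```

View pics/w3.png

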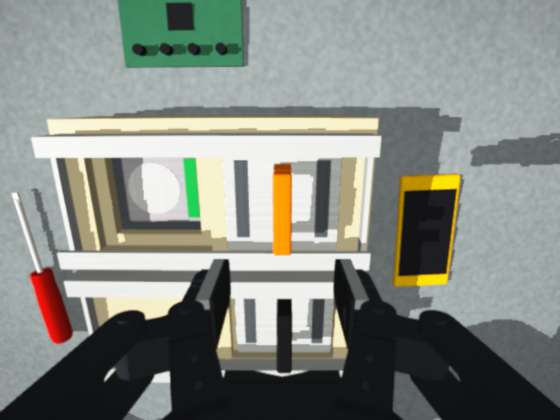

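The wrist view shows the bay at (155,190) fully open. The orange hatch lies flat at (283,210), about 60 mm past the middle line with its bar top at z≈134. The black hatch is still closed at (285,330), and the fingers are clear.

```bash
python3 -c "
from plant import job;print(job.job_done())"
```

```text
the job is handed in; nothing more can be done
None
```

The orange-handled hatch is out of its recess and lies flat on its lane's deck about 60 mm past the middle line, the bay is fully uncovered, the black hatch is still closed, and I handed the job in at about 8.5 s; no verdict was returned.

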